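# Snap the retaining clip onto the sample carousel's spindle

## Robot

A 7-joint arm with a two-finger parallel gripper is mounted at the origin on the work surface. World frame = base frame: x ahead of the robot, y to its left, z up, the work surface at z = 0. Lengths are in m, angles in rad, forces in N, time in s.
With the tool pointing down it reaches from about 0.4 to 0.875 m from the base axis. Payload 6.5 kg.
Tool frame: the origin (TCP) lies at the very end of the fingers, on their centre line; the grasp point (between the pads) lies hold_point_z behind it (hold_point_z is the distance from the TCP to the grasp point, in m); z points along the fingers, y is the line along which they close (so a half turn about z gives the same grasp; the last joint's range is limited). The gripper opens to 88 mm and grips with 3 to 60 N. Pads are 18 mm wide; open, the fingers measure 123 mm over their backs; the gripper's body (75 mm by 187 mm) begins 45 mm behind the grasp point.
Start: joints at [-1.382, 0.536, -0.004, 1.538, 0.003, 1.067, -0.071], TCP at [0.164, 0.629, 0.239] pointing down, gripper open.
Joint ranges: [-2.7, 2.7], [-0.37, 2.16], [-1.27, 1.26], [0.24, 2.4], [-1.31, 4.45], [0.19, 1.91], [-2.76, 2.76]. Speed limits (rad/s): [2.39, 2.39, 3.14, 3.14, 3.14, 3.14, 3.14].

## Interface

Orientations are given as a rotation vector (axis times angle).
In Python, from bench import goto, line_to, goto_joints, gripper_to, pause, solve_ik, observe, camera, PlanningError, job_done, boxes_of, spot_point, hold_point_z gives the robot as it stands. Calls block until the motion is done:
- goto(position, orientation): joint-space move of the TCP to a pose.
- line_to(position, rate=0.15, ori=None): straight line of the TCP; ori=None keeps the orientation; rate is the mean speed in m/s.
- goto_joints(angles): joint-space move.
- gripper_to(opening, newtons=None): finger opening in m; newtons is the grip in N (None keeps the last); returns when the fingers have stopped.
- pause(seconds).
- solve_ik(position, orientation): joint angles nearest the present ones, or None.
- observe(): the state.
- camera(name): name is "side" or "top"; returns a dict with "image" (480x640x3 uint8, blue, green, red), "range_z" (480x640 float32, m along the optical axis (not along the pixel's ray), 0 where there is no reading), "fov_y" (degrees; the focal length in pixels is half the picture's height over the tangent of half this angle, whatever the lens; pixels are square), "cx", "cy" (the principal point, pixels), "world_to_cam" (4x4, takes a point from world to camera coordinates). Camera axes: x right, y up, looking along -z (the intrinsics and any distortion apply to the point x, -y, -z); pixel columns grow to the right and rows downward; lengths in m; the calibration is good to about 2 mm. A picture is of the moment at which its call begins.
A pose or a line that the arm cannot do raises PlanningError and nothing moves.
- job_done(): hands the job in; it is judged then, once.
Trained networks look in the newest picture that a camera, given by its name, has taken for a name from the list of things; names that differ only in an ending like _2 or _b are one class to them, and where a whole thing is asked for, a point or a joint stands for the part that bears it (a point fixed in the world has none). Each returns a list of dicts, best first, with "confidence" (0 to 1); they miss things now and then, are a little off and sometimes report something else, mostly with a low value. They report only what shows in the picture. A call takes as long as a camera call. They do not tell look-alikes from the thing itself.
- boxes_of(camera, target): "at" ([column, row] in pixels, amid what is visible of it).
- spot_point(camera, target): "at" ([column, row] in pixels: a listed point, or the origin of a listed thing).
The state is a dict: "t": time; "joints": joint angles; "qvel": joint speeds; "joint_torque": joint torques, N m; "position": TCP position; "ee_rot": TCP orientation; "contact_force": force on the tool from outside, world axes, zero at the start; "moment": the same for the moment, N m; "width": finger opening in m; "grip_force": force on a finger pad.
Only numpy, scipy, OpenCV 4.12 (cv2) and the standard library are available. Lean on these libraries where they do the work, as an engineer would, in place of code of your own. Each camera call takes 0.05 s, during which the arm holds its last target. There are 200 camera calls.

## Task

Secure the sample carousel on the lab bench: take the fork tool from its cradle, use it to push the orange split clip sideways into the groove of the spindle until it snaps in, press it firmly against its stop (10 to 20 N) to be sure that it is fully home, and then lay the tool back in its cradle and let go. Feel your way: never press on the clip or the carousel with more than 25 N. Do not touch the clip with the gripper, and leave the jars and the brass weight where they stand.

Things in the scene. Friction and masses are not known exactly. Their poses are not given: they have to be found in the camera images.
- carousel: Sample carousel fixed to the bench, origin on the bench under its spindle's axis, z up. White perforated disc of 170 mm diameter, its top 40 mm above the bench; on it an aluminium hub plate of 116 mm diameter, its top 50 mm above the bench; from that rises the steel spindle.
- groove (a point): Middle of the groove (neck) of the upright spindle, on its axis, 56 mm above the bench and 6 mm above the hub plate; x is roughly the way to push the clip. The neck is 18 mm in diameter and 12.5 mm tall; over it a dark head of 26 mm diameter whose top is 73 mm (its stud 76 mm) above the bench.
- clip_center (a point): Centre of the bore of the orange split clip, half-way up its 10 mm thickness; x points out of its mouth, z up. The loose clip (22 g, slippery plastic) lies flat on the hub plate, 26 to 35 mm from the spindle's axis, mouth towards the spindle but up to 20 degrees askew. A U seen from above: 30 mm wide, its two sprung jaws end 11 mm ahead of this point, the mouth is 13.6 mm wide.
- clip_back (a point): Middle of the flat outer face of the clip's back, 14 mm behind clip_center: push here. The jaws must spring apart over the 18 mm neck, which takes about 8 to 15 N; then the push eases, the clip jumps the last few mm home, and its back meets the neck as a hard stop, the bore's centre on the groove's. More than 25 N damages the clip.
- tool_grip (a point): Middle of the fork tool's handle, on its axis: the place to grip, from above. x points along the tool to the fork, z up. 56 mm above the bench in the cradle. Blue handle 100 mm long, 18 mm wide, 18 mm high, centred here; steel knob of 21 mm diameter behind it, to 62 mm behind this point. Whole tool about 160 g; it needs a firm grip so as not to slip.
- tool_front (a point): Where the 7 mm steel shank leaves the handle, on the axis, 50 mm ahead of tool_grip. The fork on the shank is 8 mm high and 47 mm wide: a flat cross face to push the clip's back, and two prongs reaching 13 mm past it, 37 mm apart, to straddle the clip. The shank is set anew each time: the cross face lies 51 to 81 mm ahead of this point, stiffly held; find it by feel or sight.
- cradle_seat (a point): Where tool_grip lies when the tool rests in its fixed white cradle, 56 mm above the bench; x towards the fork end, z up. Two notched supports, each 12 mm thick, 40 mm before and behind this point, carry the handle's underside 47 mm above the bench between lips 23 mm apart that flare and end 65 mm above the bench.
- jar_red_mid (a point): Bystander: glass jar of red capsules with a blue cap, 60 mm in diameter, 110 mm high; this point is on its axis, 50 mm up.
- jar_green_mid (a point): Bystander: like it, with green capsules; the jars may have changed places.
- weight: Bystander: brass balance weight, 36 mm in diameter, 48 mm high; origin at the centre of its underside.
There are look-alikes about, which are no part of the job. Leave any black or purple look-alike of the part that bears cradle_seat alone.

How it is judged:
On the way, in this order (a step that is already met when the one before it is completed fails the run):
1. the tool is lifted clear of its cradle (z of tool_grip in the frame of cradle_seat above 0.02 m), for 0.1 s.
2. the fork pushes the clip against the spindle (contact force between tool and clip above 3 N and contact force between clip and carousel above 3 N).
3. the clip has snapped home in the groove and the fork presses it firmly against its stop (horizontal distance between clip_center and groove below 0.0025 m and z of clip_center in the frame of groove between -0.004 and 0.003 m and contact force between tool and clip above 8 N), for 0.1 s.
At the end, for the whole second after the job is handed in: Clip in the groove: its centre within 2.5 mm of the spindle's axis, and 4 mm below to 3 mm above the groove's middle. Tool released, at rest in its cradle: tool_grip within 12 mm horizontally and 4 mm in height of cradle_seat, axis within 7 degrees (horizontal distance between clip_center and groove below 0.0025 m and z of clip_center in the frame of groove between -0.004 and 0.003 m and horizontal distance between tool_grip and cradle_seat below 0.012 m and z of tool_grip in the frame of cradle_seat between -0.004 and 0.004 m and angle between the x axis of tool_grip and the x axis of cradle_seat, either way round below 0.12 rad and linear speed of each of tool, clip below 0.01 m/s); the robot touches nothing.
It fails at once if the tool and the clip press on each other with more than 25 N (contact force between tool and clip above 25 N).
It fails at once if the robot itself touches the clip (more than 1 N) (contact force between any of the arm, the fingers and clip above 1 N).
It fails at once if the tool presses on the carousel with more than 25 N (contact force between tool and carousel above 25 N).
It fails at once if the robot presses on the carousel with more than 25 N (contact force between any of the arm, the fingers and carousel above 25 N).
It fails at once if a jar or the weight is shifted by more than 20 mm (distance of any of jar_red_mid, jar_green_mid, weight from where it was at the start of the episode above 0.02 m).
It also fails if it takes over 58 s, if anything falls off the work surface, if the arm or the gripper's body presses on something with over 40 N, if the wrist force passes 120 N, or if a joint passes its speed limit or range.

## Working session

There is one attempt and no reset: what is moved stays moved. The work goes in short steps, each a Python script; the robot and the scene stay as the last script left them, time stands still between calls to the robot, and variables do not carry over. Pictures are saved under pics/ and viewed, at most 10 in all, crops included, and the job is handed in when it is done.

```bash
ls; mkdir -p pics
python3 - <<'E'
from bench import *
import cv2,numpy as np
print(hold_point_z)
o=observe();print(o)
for n in("side","top"):
    c=camera(n);cv2.imwrite(f"pics/{n}0.png",c["image"]);print(n,c["fov_y"],c["cx"],c["cy"],c["world_to_cam"].round(3).tolist(),[k for k in c])
    for t in("groove","clip_center","clip_back","tool_grip","tool_front","cradle_seat","weight","jar_red_mid","jar_green_mid","carousel"):
        print(t,[(np.round(d["at"],1).tolist(),round(d["confidence"],2)) for d in spot_point(n,t)][:4])
E
```

```text
pics
0.0187
{'t': 0.0, 'joints': array([-1.38217668,  0.53713004, -0.00445119,  1.53886242,  0.00261908,
        1.0672935 , -0.07114912]), 'qvel': array([ 0.00092833,  0.00023787, -0.00127679, -0.00159832, -0.00085903,
       -0.00077163,  0.00023756]), 'joint_torque': array([ 5.46350730e-04, -5.70983684e+01,  9.90846902e-01, -2.51601738e+01,
       -5.63384593e-02,  1.80766481e-02,  1.87806104e-04]), 'position': array([0.16370675, 0.62841812, 0.23786655]), 'ee_rot': array([-3.98954813e-01, -3.11607559e+00,  2.64774867e-03]), 'contact_force': array([-0.35597851,  0.06952064,  0.11590693]), 'moment': array([-0.00766919,  0.01140689, -0.00033955]), 'grip_force': 0.0, 'width': 0.08818388778418214}
side 44.686656150670956 318.03186884652166 235.94805693645293 [[0.914, -0.406, 0.003, -0.497], [0.281, 0.638, 0.717, -0.213], [-0.293, -0.654, 0.697, -0.992], [0.0, 0.0, 0.0, 1.0]] ['image', 'range_z', 'fov_y', 'cx', 'cy', 'world_to_cam']
groove [([328.0, 269.3], 0.69), ([330.0, 291.0], 0.64)]
clip_center [([325.2, 257.8], 0.51), ([273.5, 191.7], 0.17)]
clip_back [([325.6, 252.0], 0.64)]
tool
[... 352 characters left out ...]
68 [[-0.118, -0.993, 0.002, 0.069], [0.972, -0.115, 0.203, -0.549], [-0.202, 0.026, 0.979, -0.963], [0.0, 0.0, 0.0, 1.0]] ['image', 'range_z', 'fov_y', 'cx', 'cy', 'world_to_cam']
groove [([355.7, 242.2], 0.66)]
clip_center [([336.8, 241.0], 0.65)]
clip_back [([332.1, 240.6], 0.52)]
tool_grip [([216.9, 256.3], 0.62), ([213.8, 257.3], 0.59)]
tool_front [([236.6, 259.1], 0.83)]
cradle_seat [([212.9, 255.9], 0.92), ([223.2, 326.7], 0.89), ([250.2, 162.5], 0.85), ([133.2, 269.9], 0.72)]
weight [([458.0, 191.5], 0.71)]
jar_red_mid [([464.6, 312.7], 0.64)]
jar_green_mid [([187.3, 186.0], 0.9), ([467.5, 315.5], 0.68), ([212.2, 255.1], 0.44), ([333.0, 241.1], 0.26)]
carousel [([350.7, 244.3], 0.91)]
```

View pics/top0.png

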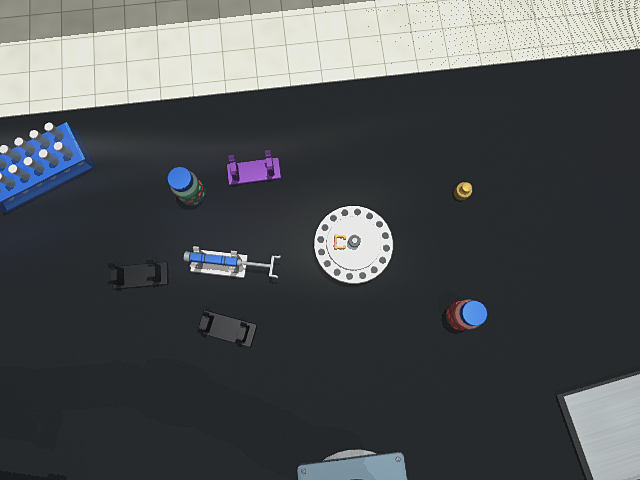

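View pics/side0.png

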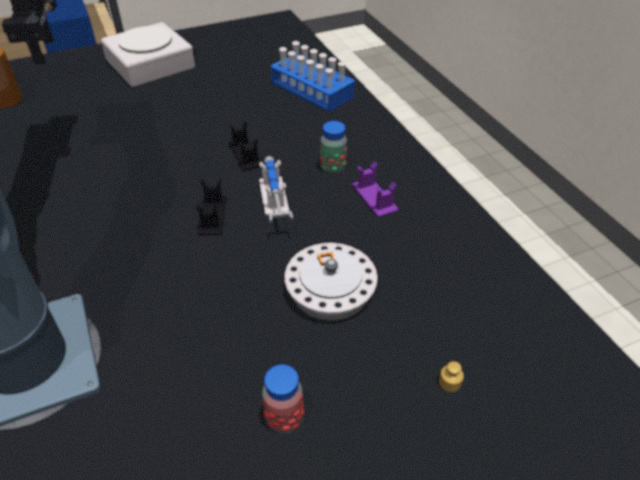

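The top view shows the blue tool in the white cradle at about (213,257), with its fork at about (275,266). The orange clip is at (339,241), mouth to the right, and the spindle is at (354,241). Things that could be taken for the cradle: purple (253,170), black (138,274), black (227,327). I choose the white one at (213,257) because it carries the tool. Next I measure the positions and check that choice in a close crop.

```bash
cat > h.py <<'E'
from bench import *
import cv2,numpy as np
def ray(c,px,z):
    f=240/np.tan(np.radians(c["fov_y"]/2));px=np.atleast_2d(np.asarray(px,float))
    d=np.c_[(px[:,0]-c["cx"])/f,-(px[:,1]-c["cy"])/f,-np.ones(len(px))]
    R=c["world_to_cam"][:3,:3];t=c["world_to_cam"][:3,3]
    o=-R.T@t;w=d@R
    return o+w*((z-o[2])/w[:,2])[:,None]
def cloud(c):
    f=240/np.tan(np.radians(c["fov_y"]/2));v,u=np.mgrid[:480,:640];r=c["range_z"]
    p=np.stack([(u-c["cx"])/f*r,-(v-c["cy"])/f*r,-r],-1)
    return (p-c["world_to_cam"][:3,3])@c["world_to_cam"][:3,:3]
E
python3 - <<'E'
from h import *
c=camera("top");s=camera("side")
Z={"groove":.056,"clip_center":.055,"clip_back":.055,"tool_grip":.056,"tool_front":.056,"cradle_seat":.056,"weight":0,"jar_red_mid":.05,"jar_green_mid":.05}
for n,cc in(("top",c),("side",s)):
    for t,z in Z.items():
        r=spot_point(n,t)
        print(n,t,[ (ray(cc,d["at"],z)[0,:2]*1000).round(1).tolist() for d in r[:2]])
for n,cc in(("top",c),("side",s)):
    P=cloud(cc)
    im=cc["image"];h=cv2.cvtColor(im,cv2.COLOR_BGR2HSV)
    def seg(m,name,z):
        v,u=np.nonzero(m)
        if not len(u): return print(name,0)
        px=np.c_[u,v];q=ray(cc,px,z)[:,:2];mu=q.mean(0);w,V=np.linalg.eigh(np.cov(q.T))
        print(n,name,len(u),(mu*1000).round(1),"ext",(np.ptp((q-mu)@V,axis=0)*1000).round(1),"dir",V[:,1].round(3),"medz",np.median(P[v,u,2]).round(4))
    dx,dy=ray(cc,[[0,0]],0)[0,:2],0
    H=h[...,0].astype(int);box=np.zeros(H.shape,bool)
    if n=="top": box[225:260,322:348]=1
    else: box[245:270,310:340]=1
    seg(box&(H>8)&(H<25)&(h[...,1]>140),"clip",.060)
    box[:]=0
    if n=="top": box[240:275,180:245]=1
    else: box[150:195,255:285]=1
    seg(box&(H>100)&(H<125)&(h[...,1]>120),"handle",.063)
a=cv2.resize(c["image"][230:285,175:285],None,fx=7,fy=7,interpolation=cv2.INTER_CUBIC)[:300]
b=cv2.resize(c["image"][215:270,305:405],None,fx=7.7,fy=5.4*0+7.7,interpolation=cv2.INTER_CUBIC)
a=cv2.resize(c["image"][235:280,178:286],(720,300),interpolation=cv2.INTER_CUBIC)
b=cv2.resize(c["image"][220:265,310:418],(720,300),interpolation=cv2.INTER_CUBIC)
cv2.imwrite("pics/crop1.png",np.vstack([a,b]))
E
```

```text
top groove [[540.6, -66.8]]
top clip_center [[541.7, -38.6]]
top clip_back [[547.3, -21.4]]
top tool_grip [[542.7, 230.0]]
top tool_front [[529.5, 185.1]]
top cradle_seat [[545.2, 229.0], [399.9, 224.4]]
top weight [[633.1, -322.6]]
top jar_red_mid [[367.1, -268.2]]
top jar_green_mid [[703.5, 275.0]]
side groove [[539.1, -62.1], [548.1, -22.9]]
side clip_center [[542.7, -35.7]]
side clip_back [[547.3, -19.3]]
side tool_grip [[542.0, 237.8]]
side tool_front [[520.9, 183.4]]
side cradle_seat [[536.0, 407.7], [737.6, 130.8]]
side weight [[641.9, -326.5]]
side jar_red_mid [[365.3, -274.7], [526.5, 187.0]]
side jar_green_mid [[706.7, 286.5], [542.3, 246.3]]
top clip 60 [543.5 -32.2] ext [24.  27.8] dir [-0.977  0.213] medz 0.0596
top handle 378 [537.9 233. ] ext [18.8 99.6] dir [0.231 0.973] medz 0.0646
side clip 34 [542.3 -30.9] ext [19.4 31.6] dir [-0.925 -0.38 ] medz 0.0579
side handle 227 [537.6 234.1] ext [ 38.9 121.3] dir [0.231 0.973] medz 0.066
```

View pics/crop1.png

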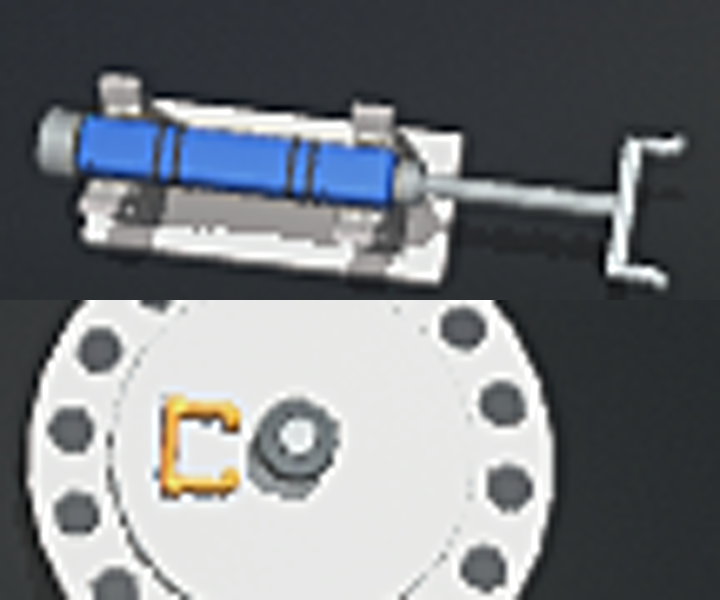

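The crop confirms it: the blue handle lies in the white cradle with the fork to the right, cross face at about (272.5,265.7). The clip opens towards the spindle head, with its back at about (334.5,242) and the head's stud at about (354.7,240.3). Now I refine these.

Run:
```python
from h import *
c=camera("top")
w=lambda u,v,z:(ray(c,[[u,v]],z)[0,:2]*1000).round(1)
cr=lambda x,y,z:w(178+x/6.667-.43,235+y/6.667-.43,z)
cr2=lambda x,y,z:w(310+x/6.667-.43,220+(y-300)/6.667-.43,z)
print("cross mid",cr(626,212,.06),"prong tips",cr(684,143,.06),cr(664,281,.06),"front",cr(395,180,.06))
print("stud",cr2(298,435,.076),"headtop",cr2(296,441,.073))
print("clip back corners",cr2(165,398,.06),cr2(162,494,.06),"tips",cr2(238,411,.06),cr2(237,485,.06))
# white disc rim ellipse at z .04, spindle head by colour
g=cv2.cvtColor(c["image"],cv2.COLOR_BGR2GRAY)
m=(g>120).astype(np.uint8);m[:, :300]=0;m[:200]=0;m[290:]=0;m[:,400:]=0
cs,_=cv2.findContours(m,cv2.RETR_EXTERNAL,cv2.CHAIN_APPROX_NONE);k=max(cs,key=cv2.contourArea)[:,0]
q=ray(c,k,.04)[:,:2];A=np.c_[2*q,np.ones(len(q))];x=np.linalg.lstsq(A,(q**2).sum(1),rcond=None)[0]
print("disc",x[:2]*1000,np.sqrt(x[2]+x[:2]@x[:2])*1000)
P=cloud(c);s=P[215:270,325:385].reshape(-1,3);s=s[s[:,2]>.068];print("head cloud",len(s),(s.min(0)*1e3).round(1),(s.max(0)*1e3).round(1),s.mean(0))
s=P[225:260,322:347].reshape(-1,3);hh=P[222:262,358:375,2];print("hub z",np.median(hh))
t=P[240:275,180:245].reshape(-1,3);t=t[(t[:,2]>.058)&(t[:,2]<.08)]
for G in (.047,):
  t2=P[235:285,245:290].reshape(-1,3);t2=t2[(t2[:,2]>.045)];print("fork",len(t2),(np.median(t2,0)*1e3).round(1))
d=np.array([-.231,-.973])
for yaw in (1,):
  y=np.array([-d[1],d[0]])
  from scipy.spatial.transform import Rotation as R
  for s in(1,-1):
    yv=np.r_[y*s,0];zv=np.array([0,0,-1]);xv=np.cross(yv,zv)
    r=R.from_matrix(np.c_[xv,yv,zv]).as_rotvec();print(s,r,solve_ik([.538,.233,.0373],r),solve_ik([.56,.09,.0373],r),solve_ik([.538,.233,.15],r))
```

```text
cross mid [508.4 113.8] prong tips [528.   93.6] [485.4 104.1] front [526.9 184.6]
stud [540.9 -63.4] headtop [539.7 -62.8]
clip back corners [560.9 -24.7] [530.3 -19.9] tips [554.  -47.1] [530.4 -43.7]
disc [540.48383644 -63.39953087] 83.65800131892055
head cloud 134 [347.6 -75.4  68.5] [ 552.4   30.3 1054.2] [ 0.51446238 -0.05051425  0.20506379]
hub z 0.050131051399622935
fork 187 [515.2 117.9  59.4]
1 [2.46468866 1.94805395 0.        ] [-0.76526611  0.74845162  0.38420168  1.8385549  -0.44148241  0.63969806
 -0.34795043] [-0.569846    0.74057924  0.44840129  1.89213299 -0.52220844  0.62663874
 -0.02554206] [-0.83295637  0.57900681  0.47566246  1.80487386 -0.34314068  0.840188
 -0.42493438]
-1 [ 1.94805395 -2.46468866 -0.        ] [-0.30916071  0.7237423  -0.23901541  1.80964641  0.26580308  0.63951568
  2.20366751] [-0.0905795   0.69704367 -0.19674765  1.86252099  0.22303643  0.60326451
  2.48161226] [-0.33826108  0.54616628 -0.19767695  1.77385251  0.13804429  0.83502103
  2.30775057]
```

Measured positions in mm:

| Thing | x | y | Check |
|---|---|---|---|
| Spindle | 540.5 | -63 | disc fit radius 83.7 against 85 |
| Clip centre | about 543.5 | -36 | 27 mm from the axis, as described |
| tool_grip | 538 | 233 | handle extent 99.6 × 18.8 |
| Cross face | – | – | about 75 mm ahead of tool_front |

All agree with the description, so I grip and lift.

```bash
cat >> h.py <<'E'
from scipy.spatial.transform import Rotation as Rot
def ori(d):
    d=np.asarray(d)/np.linalg.norm(d);y=np.array([-d[1],d[0],0]);z=np.array([0,0,-1.])
    return Rot.from_matrix(np.c_[np.cross(y,z),y,z]).as_rotvec()
D0=np.array([-.231,-.973]);G0=np.array([.538,.233])
E
python3 - <<'E'
from h import *
r=ori(D0)
goto([*G0,.15],r);gripper_to(.055)
line_to([*G0,.0375]);o=observe();print(o["t"],o["position"],o["contact_force"])
gripper_to(.0,60);o=observe();print(o["t"],o["width"],o["grip_force"],o["contact_force"])
line_to([*G0,.10],rate=.1);pause(.3);o=observe();print(o["t"],o["position"],o["width"],o["grip_force"],o["contact_force"],o["moment"])
for n in("top","side"):
    c=camera(n)
    b=c["image"][150:300,170:370] if n=="top" else c["image"][100:250,200:400]
    cv2.imwrite(f"pics/l_{n}.png",b)
    np.savez(f"l_{n}.npz",**c)
a=[cv2.resize(cv2.imread(f"pics/l_{n}.png"),(400*2,300),interpolation=cv2.INTER_CUBIC) if 0 else cv2.resize(cv2.imread(f"pics/l_{n}.png"),(400,300),interpolation=cv2.INTER_CUBIC) for n in("top","side")]
cv2.imwrite("pics/lift.png",np.hstack(a))
E
```

```text
5.6917 [0.53868803 0.23317196 0.03824364] [-0.03785173 -0.0593702  -0.04359662]
6.35 0.017392803639283035 59.999936521053314 [-0.72510684 -0.08175932  2.01346442]
7.425 [0.53775521 0.23285086 0.09955272] 0.017225414813385454 59.99991953372955 [ 0.16938476 -0.01693516 -1.04464204] [-0.04468244  0.09846737  0.05999606]
```

View pics/lift.png

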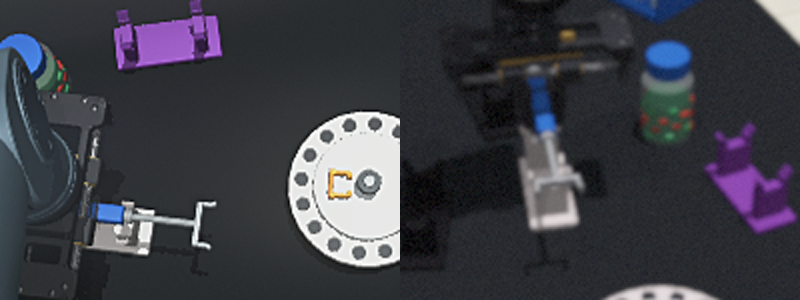

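The tool is held and clear of the cradle, with its fork at about (220,255) in the full top picture. I check its pitch and direction with the depth data.

Run:
```python
from h import *
c=dict(np.load("l_top.npz"));P=cloud(c)
q=P[240:285,190:285].reshape(-1,3);q=q[(q[:,2]>.10)&(q[:,2]<.14)]
d=D0/np.linalg.norm(D0);a=(q[:,:2]-[.5378,.2329])@d;l=(q[:,:2]-[.5378,.2329])@[-d[1],d[0]]
for lo in np.arange(.02,.15,.01):
    m=(a>lo)&(a<lo+.01)
    if m.sum():print(round(lo,3),m.sum(),"z",np.median(q[m,2]).round(4),"lat",l[m].min().round(4),np.median(l[m]).round(4),l[m].max().round(4))
m=a>.1;print(a.max(),np.sort(a[(abs(l)<.015)])[-8:].round(4))
```

```text
0.02 50 z 0.1269 lat -0.0096 -0.0004 0.009
0.03 49 z 0.1264 lat -0.0092 -0.0012 0.0079
0.04 54 z 0.1261 lat -0.0092 -0.0019 0.0086
0.05 40 z 0.1228 lat -0.0075 -0.001 0.0072
0.06 16 z 0.1205 lat -0.0036 -0.0005 0.0025
0.07 18 z 0.1202 lat -0.0035 -0.0009 0.0032
0.08 18 z 0.1215 lat -0.0036 -0.0006 0.0026
0.09 18 z 0.1213 lat -0.0032 -0.0007 0.0028
0.1 21 z 0.1205 lat -0.0035 -0.0005 0.003
0.11 26 z 0.1214 lat -0.0139 0.0002 0.0202
0.12 72 z 0.1216 lat -0.0219 -0.002 0.0209
0.13 23 z 0.1213 lat -0.0239 -0.0185 0.0222
0.1383914286527659 [0.1247 0.1247 0.1249 0.125  0.125  0.1251 0.1251 0.1251]
```

```bash
cat >> h.py <<'E'
S=np.array([.5405,-.0632]);d=np.array([-.125,-.992]);d/=np.linalg.norm(d);L=.125;r=ori(d);Z=.0390
def P_(s,z=Z): return [*(S-d*(L+s)),z]
def F(n=4):
    v=[]
    for _ in range(n): v.append(observe()["contact_force"]); pause(.02)
    return np.mean(v,0)
E
python3 - <<'E'
from h import *
p=P_(.066,.10);goto(p,r);line_to(P_(.066),rate=.1);pause(.3)
f0=F(10);o=observe();print(o["t"],P_(.066),o["position"],f0)
np.save("f0.npy",f0)
c=camera("top");np.savez("a_top.npz",**c)
s=.066;t=o["t"]
while s>.044:
    s-=.004;line_to(P_(s),rate=.05);f=F(2)-f0;o=observe()
    print(round(o["t"],2),round(s*1e3,1),((o["position"][:2]-S)@d*-1e3-L*1e3).round(2),f.round(2),-f[:2]@d)
    if abs(f).max()>4: print("stop");break
a=cv2.resize(camera("top")["image"][200:290,240:400],(800,450),interpolation=cv2.INTER_CUBIC);cv2.imwrite("pics/app.png",a)
E
```

```text
9.2667 [np.float64(0.5643787134286796), np.float64(0.12630146977000203), 0.039] [0.56448753 0.12634513 0.03918926] [ 0.23863286 -0.13603896 -1.42435708]
9.6 62.0 61.61 [-0.1   0.32 -0.26] 0.308393476285068
9.88 58.0 57.7 [-0.61 -0.51  0.07] -0.5821357769174333
10.17 54.0 53.74 [-0.44  0.68  0.29] 0.6175162141478125
10.45 50.0 49.75 [-0.55  0.58 -0.08] 0.5061175446431081
10.73 46.0 45.74 [-0.23  0.2  -0.25] 0.1696843683538373
11.02 42.0 41.74 [0.24 0.44 0.26] 0.4617714147616014
```

View pics/app.png

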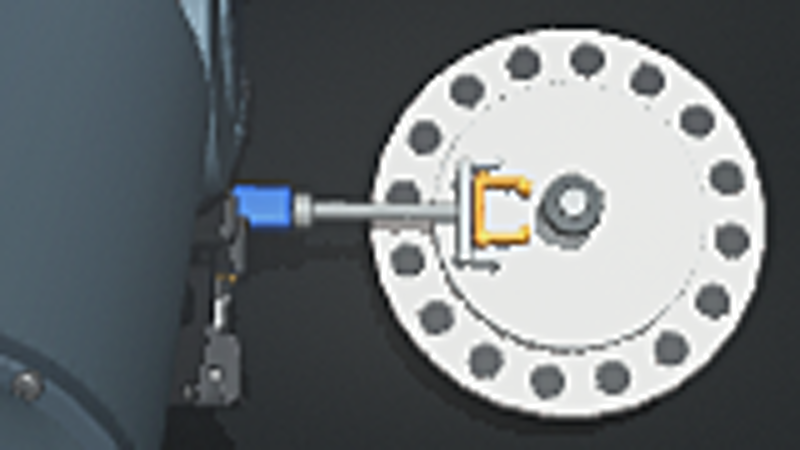

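The prongs straddle the clip, with the cross face at about (333,242) just behind its back, and the fork, clip and spindle line up. I now push under force control.

Run:
```python
from h import *
f0=np.load("f0.npy");s=.042;step=.001;snapped=False;pk=0;log=[]
for i in range(120):
    s-=step;line_to(P_(s),rate=.02 if step>.0005 else .01);f=F(3)-f0;o=observe();fa=-f[:2]@d
    act=(S-o["position"][:2])@d-L
    log.append((round(o["t"],2),round(s*1e3,2),round(act*1e3,2),round(fa,1),f.round(1).tolist()))
    if s<.033: step=.0004
    pk=max(pk,fa)
    if fa>19 or o["t"]>42 or abs(f[2])>10: print("halt");break
    if act<.0165 and fa>12.5: print("pressed");break
    if s<.006: break
for l in log[::3]+log[-8:]:print(*l)
pause(.2);f=F(6)-f0;print(pk,-f[:2]@d,f,observe()["t"])
```

```text
pressed
11.37 41.0 41.03 -0.1 [-0.4, -0.1, -0.2]
12.27 38.0 37.93 0.1 [0.0, 0.1, -0.1]
13.17 35.0 34.92 -0.2 [0.1, -0.2, -0.1]
14.07 32.6 32.58 0.3 [-0.8, 0.4, 0.1]
14.97 31.4 31.38 0.1 [-0.6, 0.2, -0.1]
15.87 30.2 30.2 0.2 [0.1, 0.2, -0.2]
16.77 29.0 28.96 -0.1 [-0.4, -0.1, 0.1]
17.67 27.8 28.14 2.0 [-0.3, 2.1, 0.3]
18.57 26.6 27.53 5.6 [0.4, 5.6, -0.2]
19.47 25.4 26.99 7.6 [0.8, 7.5, 0.4]
20.37 24.2 26.69 9.3 [0.3, 9.4, -0.0]
21.27 23.0 26.26 10.4 [0.8, 10.4, -0.4]
22.17 21.8 24.71 9.3 [0.3, 9.3, 0.8]
23.07 20.6 22.26 7.8 [0.6, 7.8, 0.4]
23.97 19.4 21.66 8.9 [0.3, 9.0, 0.5]
24.87 18.2 17.83 0.5 [-0.7, 0.6, -0.3]
25.77 17.0 16.96 0.0 [-0.4, 0.1, -0.3]
26.67 15.8 15.74 0.1 [-0.4, 0.2, -0.5]
27.57 14.6 14.54 -0.2 [-0.2, -0.2, -0.0]
28.47 13.4 13.34 0.4 [0.0, 0.4, 0.3]
29.37 12.2 13.03 4.9 [0.8, 4.9, -0.4]
30.27 11.0 12.95 7.0 [0.7, 6.9, 0.4]
31.17 9.8 12.9 10.3 [0.8, 10.3, 0.2]
32.07 8.6 12.83 12.2 [0.7, 12.2, 0.0]
30.27 11.0 12.95 7.0 [0.7, 6.9, 0.4]
30.57 10.6 12.95 8.6 [0.4, 8.7, -0.1]
30.87 10.2 12.92 9.2 [0.5, 9.2, -0.4]
31.17 9.8 12.9 10.3 [0.8, 10.3, 0.2]
31.47 9.4 12.9 11.5 [1.5, 11.4, -0.1]
31.77 9.0 12.88 12.3 [1.1, 12.2, 0.2]
32.07 8.6 12.83 12.2 [0.7, 12.2, 0.0]
32.37 8.2 12.82 13.5 [1.2, 13.4, -0.2]
13.454206956014584 13.197015422239645 [ 0.79915406 13.20067426  0.2660939 ] 32.6667
```

The clip snapped home: the force peaked at 10.4 N, eased to 0, then met a hard stop at 13 mm, where I hold 13.3 N. Now I retreat, check it, and return the tool to the cradle.

Run:
```python
from h import *
line_to(P_(.066),rate=.06);line_to(P_(.066,.10),rate=.15)
goto([*G0,.10],ori(D0));c=camera("top");np.savez("b_top.npz",**c)
cv2.imwrite("pics/b.png",cv2.resize(c["image"][200:290,240:400],(800,450),interpolation=cv2.INTER_CUBIC))
o=observe();print(o["t"],o["position"])
P=cloud(c);q=P[240:285,190:285].reshape(-1,3);q=q[(q[:,2]>.10)&(q[:,2]<.14)]
e=D0/np.linalg.norm(D0);a=(q[:,:2]-[.5378,.2329])@e;l=(q[:,:2]-[.5378,.2329])@[-e[1],e[0]]
for lo in np.arange(.02,.15,.02):
    m=(a>lo)&(a<lo+.02)
    if m.sum():print(round(lo,3),"z",np.median(q[m,2]).round(4),"lat",np.median(l[m]).round(4))
print(a.max())
```

```text
34.9083 [0.53746037 0.23210698 0.0989637 ]
0.02 z 0.1261 lat -0.0021
0.04 z 0.1241 lat -0.0023
0.06 z 0.1193 lat -0.0014
0.08 z 0.1196 lat -0.0013
0.1 z 0.1201 lat -0.0011
0.12 z 0.1214 lat -0.002
0.13691301393081995
```

View pics/b.png

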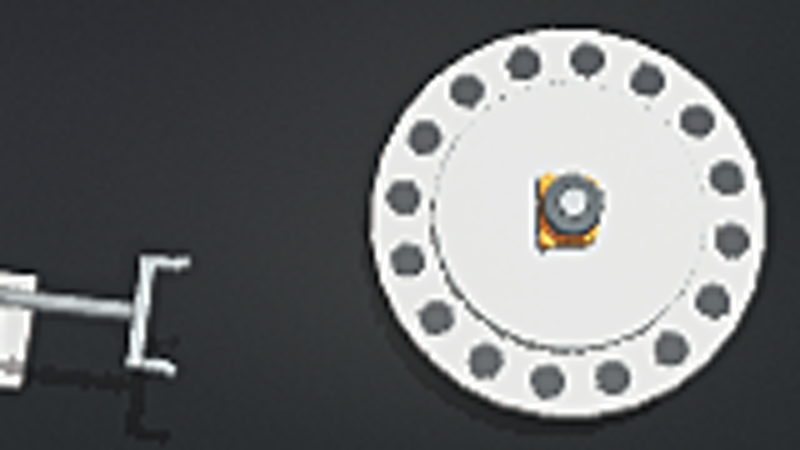

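The clip sits under the spindle head at about (354,241), fully home. The tool is held straight and has not slipped. I lay it back now.

Run:
```python
from h import *
f0=np.load("f0.npy");pause(.3)
line_to([*G0,.06],rate=.1)
z=.042
line_to([*G0,z],rate=.06)
while z>.0362:
    z-=.0008;line_to([*G0,z],rate=.02);f=F(2)-f0
    if abs(f).max()>3: break
o=observe();print(o["t"],z,o["position"],f.round(2))
gripper_to(.03);gripper_to(.055);line_to([*G0,.16]);pause(.3);o=observe();print(o["t"],o["width"],o["position"])
goto([.40,.40,.3],ori(D0))
c=camera("top");cv2.imwrite("pics/e.png",cv2.resize(c["image"][210:300,170:330],(800,450),interpolation=cv2.INTER_CUBIC))
print(observe()["t"])
im=c["image"];h=cv2.cvtColor(im,cv2.COLOR_BGR2HSV);H=h[...,0].astype(int);b=np.zeros(H.shape,bool);b[240:275,180:245]=1
v,u=np.nonzero(b&(H>100)&(H<125)&(h[...,1]>120));q=ray(c,np.c_[u,v],.063)[:,:2];w,V=np.linalg.eigh(np.cov(q.T));print(len(u),q.mean(0),V[:,1],np.median(cloud(c)[v,u,2]))
```

```text
37.9083 0.03719999999999999 [0.53811512 0.23304274 0.03766171] [-2.46 -0.74  7.21]
40.1083 0.054953903226919947 [0.53775921 0.23279215 0.15943576]
41.1667
382 [0.53692599 0.23321514] [0.23723724 0.97145174] 0.06507180516504557
```

View pics/e.png

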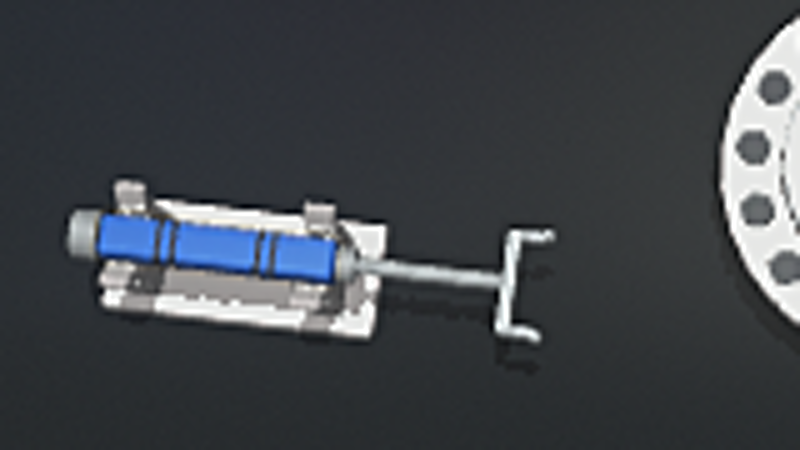

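The tool lies in the white cradle at about (213,258), within 1 mm and 0.5° of where it started, and the gripper is clear of it.

```bash
python3 -c "
from bench import *
print(job_done())"
```

```text
the job is handed in; nothing more can be done
None
```

I handed the job in at about 41 s: the clip snapped into the groove and was pressed against its stop at about 13 N, and the tool is back in its white cradle and released; no verdict was returned.

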